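# Clear the keyhole test rack and stack its power modules for transit

## Task

The bench test is over: first throw the isolator's lever fully over to off while all the power modules still hang, then slide each module up its keyhole slots, take it off the rack and, without dropping any, stack them all in one column, upright and squarely on the outline of the transit base plate. Last, set the screw tin squarely on top of the column, and leave the other things on the bench where they are.

Things in the scene. Friction and masses are not known exactly. Their poses are not given: they have to be found in the camera images.
- module0: power module, up to four identical (absent if not there this time), hung on the rack: closed grey case, 64 mm along its x, 56 along y, 44 tall, 0.13 to 0.25 kg. Origin: centre of its underside; z up, +x its front. Back (-x) face: two headed studs, 28 mm above the underside, 15 mm either side of the middle; neck 8 mm thick and 6.2 long, then head 16 mm wide, 4 thick. Grip it across the 56 mm from above
- module1: power module, up to four identical (absent if not there this time), hung on the rack: closed grey case, 64 mm along its x, 56 along y, 44 tall, 0.13 to 0.25 kg. Origin: centre of its underside; z up, +x its front. Back (-x) face: two headed studs, 28 mm above the underside, 15 mm either side of the middle; neck 8 mm thick and 6.2 long, then head 16 mm wide, 4 thick. Grip it across the 56 mm from above
- module2: power module, up to four identical (absent if not there this time), hung on the rack: closed grey case, 64 mm along its x, 56 along y, 44 tall, 0.13 to 0.25 kg. Origin: centre of its underside; z up, +x its front. Back (-x) face: two headed studs, 28 mm above the underside, 15 mm either side of the middle; neck 8 mm thick and 6.2 long, then head 16 mm wide, 4 thick. Grip it across the 56 mm from above
- module3: power module, up to four identical (absent if not there this time), hung on the rack: closed grey case, 64 mm along its x, 56 along y, 44 tall, 0.13 to 0.25 kg. Origin: centre of its underside; z up, +x its front. Back (-x) face: two headed studs, 28 mm above the underside, 15 mm either side of the middle; neck 8 mm thick and 6.2 long, then head 16 mm wide, 4 thick. Grip it across the 56 mm from above
- rack: fixed upright aluminium keyhole rack: plate 470 mm wide (along y), 5 thick, 60 to 180 mm above the table, between dark posts 20 mm square and 180 tall, with feet 65 mm before and behind. Origin on the table below the middle of the plate's front face; +x out of that face, away from the robot, to the modules; z up. Four stations at y = -174, -58, 58, 174 mm, not all in use; two keyholes each, 30 mm apart
- rack_wide (a point): middle of the rack plate's front face at the height of the keyholes' wide ends, 158 mm above the table. Each keyhole is an upright slot 10 mm wide from 124 mm above the table; its wide end, 22 mm square, is on top, 147 to 169 mm
- rack_slot (a point): the same at the slots' feet, 124 mm above the table. A hung module has its back on the plate, underside 100 mm above the table, stud heads behind the plate. Slid straight up 30 mm (27 to 33) the heads stand in the wide ends, and it comes off along the rack's +x, free after 12 mm
- base_plate: fixed steel transit base plate lying on the table, 100 mm along its x, 90 mm along its y, 8 mm thick, with the outline of a module engraved on it. Origin at the centre of its underside, z up; the column's long sides (x of modules and tin) run along its x, either way round
- base_top (a point): centre of the base plate's top face, 8 mm above the table: the column's centre
- screw_tin: closed steel screw tin, loose on the table: 66 mm along its x, 58 mm along its y, 30 mm tall, about 0.16 kg. Origin at the centre of its underside, z up
- isolator (a joint): the isolator's toggle lever, on a block on the table: its angle, 0 = on (as it starts; it may start up to 0.15) to 1.0 rad = fully over, off. It turns stiffly and stays where it is left
- isolator_tip (a point): the tip of the isolator's lever, 70 mm from its hinge. As the lever goes over, it swings in an arc over the top of the block, 0.5 rad either side of upright, towards the isolator block's +x
- isolator_base: the isolator's fixed grey block on the table. Origin at the centre of its underside, z up; the lever leans to its -x when on and to its +x when off
- solder_reel: bystander, to be left alone: solder reel, 56 mm in diameter, 36 mm tall. Origin on its underside or axis
- circuit_board: bystander, to be left alone: bare green circuit board, 80 x 55 x 6 mm. Origin on its underside or axis
- screwdriver: bystander, to be left alone: screwdriver, 160 mm long. Origin on its underside or axis
- flux_bottle: bystander, to be left alone: flux bottle, 40 mm in diameter, 75 mm tall. Origin on its underside or axis
- multimeter: bystander, to be left alone: black multimeter, 140 x 75 x 34 mm. Origin on its underside or axis
- component_jar: bystander, to be left alone: amber jar, 48 mm in diameter, 50 mm tall. Origin on its underside or axis
Mind the look-alikes: they are no part of the job. Leave any blue look-alike of the module0 alone.

How it is judged:
By the outcome, as a careful person would: the job done as asked, in the order asked, and still so for the second after the job is handed in, with the robot touching nothing.
Of module0, module1, module2, module3 only 2 to 4 are there at a start; the rules pass over those that are not, and their reading is None.
At some moment in a run one of screw_tin may be knocked a few centimetres aside while the robot is not near it.
It also fails if it takes over 210 s, if anything falls off the work surface, if the arm or the gripper's body presses on something with over 40 N, if the wrist force passes 120 N, or if a joint passes its speed limit or range.

## Robot

A 7-joint arm with a two-finger parallel gripper is mounted at the origin on the work surface. World frame = base frame: x ahead of the robot, y to its left, z up, the work surface at z = 0. Lengths are in m, angles in rad, forces in N, time in s.
With the tool pointing down it reaches from about 0.4 to 0.875 m from the base axis. Payload 4.4 kg.
Tool frame: the origin (TCP) lies at the very end of the fingers, on their centre line; the grasp point (between the pads) lies 19 mm behind it; z points along the fingers, y is the direction in which the jaws open and shut (so a half turn about z gives the same grasp; the last joint's range is limited). The gripper opens to 85 mm and grips with 20 to 120 N. Pads are 22 mm wide; open, the fingers measure 114 mm over their backs; the gripper's body (76 mm by 85 mm) begins 54 mm behind the grasp point. The pads swing forward as they close: fully open they stand 13 mm farther back than shut.
Start: joints at [-1.219, 0.628, 0.038, 1.517, -0.027, 0.996, -0.02], TCP at [0.264, 0.594, 0.231] pointing down, gripper open.
Joint ranges: [-3.06, 3.06], [-0.37, 2.12], [-1.25, 1.32], [0.18, 2.47], [-1.1, 4.24], [0.23, 1.98], [-2.94, 2.94]. Speed limits (rad/s): [2.57, 2.57, 3.14, 3.14, 3.14, 3.14, 3.14].

## Interface

Orientations are given as a rotation vector (axis times angle).
In Python, from bench import monitor, cams, sign_off, finder gives the robot as it stands.
- The arm moves only by the shell command python3 -m pendant 'ROWS' [FORCE]. ROWS is text: rows parted by semicolons, each of 5 numbers parted by spaces: the closure, from -1 (fully open) to 1 (shut), then the shift along the tool's x, y, z as a fraction of full scale, then the turn about the tool's z as a fraction of full scale. A call has 1 to 5 rows; each row shifts and turns the commanded pose from where the row before left it, along the tool's axes as they then stand; what a row does not reach is not made up. Full scale, the value 1, is 15 cm for a shift and 0.12 rad for a turn. A row lasts 1/8 s, in which the tool goes at most 62.5 mm and 10.7 degrees, less where a joint would pass 70% of its speed; a pose out of reach is approached as far as the arm can. A call with a number of a shift or a turn outside -1 to 1 is refused whole. A call with a gripper value outside its range is refused whole. The fingers move at their own pace and stop on an object; FORCE is the grip in N (left out, the last holds). Time passes only in rows, so rows that do not move let the fingers close. It gives the time, the measured TCP pose, the force and the opening at its end, in the units of the state.
- monitor.read_state(): the state, without advancing time (a new reading comes with each control period).
- cams.read_camera(name): name is "scene" or "top" or "wrist"; returns a dict with "img" (400x640x3 uint8, red, green, blue), "vfov" (degrees; the focal length in pixels is half the picture's height over the tangent of half this angle, whatever the lens; pixels are square), "cx", "cy" (the principal point, pixels), "R" (3x3) and "t" (3): a world point X has camera coordinates R X + t. Camera axes: x right, y down, z forward; pixel columns grow to the right and rows downward; lengths in m; the calibration is good to about 2 mm. A picture is of the moment at which its call begins. There is no depth.
- sign_off(): hands the job in, once; it reports no verdict.
Trained networks look in a picture, given as the dict that the camera call returned (one of the last four; its "shot" number tells which), for a name from the list of things; names that differ only in an ending like _2 or _b are one class to them, and where a whole thing is asked for, a point or a joint stands for the part that bears it (a point fixed in the world has none). Each returns a list of dicts, best first, with "score" (0 to 1); they miss things now and then, are a little off and sometimes report something else, mostly with a low value. They report only what shows in the picture. A call takes as long as a camera call. They do not tell look-alikes from the thing itself.
- finder.outline_of(picture, query): "region" (400x640 bool, what is visible of it) and "xy" ([column, row] in pixels, amid what is visible of it).
- finder.pinpoint(picture, query): "xy" ([column, row] in pixels: a listed point, or the origin of a listed thing).
The state is a dict: "time": time; "qpos": joint angles; "joint_vel": joint speeds; "tau": joint torques, N m; "position": TCP position; "orientation": TCP orientation; "force": force on the tool from outside, world axes, zero at the start; "torque": the same for the moment, N m; "opening": finger opening in m.
Only numpy, scipy, OpenCV 4.12 (cv2) and the standard library are available. Lean on these libraries where they do the work, as an engineer would, in place of code of your own. Each camera call takes 0.05 s, during which the arm holds its last target. There are 200 camera calls.

## Working session

There is one attempt and no reset: what is moved stays moved. The work goes in short steps, Python scripts to look and compute and a shell command to move; the robot and the scene stay as the last step left them, time stands still between calls to the robot, and variables do not carry over. Pictures are saved under pics/ and viewed, about 12 in all and at most 16, crops included, and the job is handed in when it is done.

```bash
ls; mkdir -p pics
cat > h.py <<'E'
import numpy as np, cv2
from bench import monitor, cams, sign_off, finder
from scipy.spatial.transform import Rotation as Ro
def ray(c,p):
    f=c["img"].shape[0]/2/np.tan(np.radians(c["vfov"])/2)
    d=np.array([(p[0]-c["cx"])/f,(p[1]-c["cy"])/f,1.]); R=np.array(c["R"]); t=np.array(c["t"])
    return -R.T@t, R.T@d
def atz(c,p,z):
    o,d=ray(c,p); return o+d*(z-o[2])/d[2]
def proj(c,X):
    f=c["img"].shape[0]/2/np.tan(np.radians(c["vfov"])/2)
    Y=np.array(c["R"])@np.array(X)+np.array(c["t"]); return Y[:2]/Y[2]*f+[c["cx"],c["cy"]]
def tri(c1,p1,c2,p2):
    A=[];b=[]
    for c,p in((c1,p1),(c2,p2)):
        o,d=ray(c,p); d/=np.linalg.norm(d); M=np.eye(3)-np.outer(d,d); A.append(M); b.append(M@o)
    return np.linalg.lstsq(np.vstack(A),np.hstack(b),rcond=None)[0]
def save(c,n,crop=None,s=1):
    im=c["img"][:,:,::-1]
    if crop: im=im[crop[1]:crop[3],crop[0]:crop[2]]
    cv2.imwrite("pics/"+n,cv2.resize(im,None,fx=s,fy=s,interpolation=cv2.INTER_CUBIC))
E
python3 - <<'E'
from h import *
np.set_printoptions(precision=4,suppress=True)
s=monitor.read_state(); print(s["position"],s["orientation"],s["opening"],s["time"])
print(Ro.from_rotvec(s["orientation"]).as_matrix())
C={n:cams.read_camera(n) for n in("scene","top")}
for n,c in C.items():
    save(c,n+"0.png"); print(n,c["vfov"],ray(c,(c["cx"],c["cy"])))
    for q in["module0","rack_wide","rack_slot","base_top","base_plate","screw_tin","isolator_tip","isolator_base","rack"]:
        print(n,q,[(np.round(d["xy"],1),round(d["score"],2)) for d in finder.pinpoint(c,q)][:6])
E
```

```text
pics
[0.2634 0.5935 0.2304] [-0.6514 -3.0729  0.0029] 0.08525967154072431 0.0
[[-0.914   0.4057 -0.0007]
 [ 0.4057  0.914  -0.0017]
 [-0.     -0.0019 -1.    ]]
scene 43.90950961141857 (array([1.5002, 0.0864, 1.0369]), array([-0.7171, -0.05  , -0.6951]))
scene module0 [(array([217. , 187.5]), 0.87), (array([299.7, 185.7]), 0.76), (array([234.2, 167.3]), 0.64)]
scene rack_wide [(array([281.5, 160.8]), 0.83)]
scene rack_slot [(array([279.9, 171.5]), 0.65), (array([346.6, 296.8]), 0.17)]
scene base_top [(array([425.4, 222.5]), 0.77), (array([344.5, 297.9]), 0.25)]
scene base_plate [(array([422.2, 223.2]), 0.57)]
scene screw_tin [(array([269.4, 253.7]), 0.91)]
scene isolator_tip [(array([203. , 228.4]), 0.43)]
scene isolator_base [(array([210.2, 242.4]), 0.77)]
scene rack []
top 51.25331491232548 (array([0.4638, 0.0189, 1.3738]), array([ 0.0742,  0.0046, -0.9972]))
top module0 [(array([338.2, 215.6]), 0.95), (array([408.4, 206.9]), 0.82), (array([410. , 267.5]), 0.63)]
top rack_wide [(array([359.3, 222.7]), 0.64)]
top rack_slot [(array([356.3, 227. ]), 0.56)]
top base_top [(array([223. , 210.3]), 0.92)]
top base_plate [(array([225.3, 209.9]), 0.66), (array([353.4, 223.3]), 0.22)]
top screw_tin [(array([356. , 168.7]), 0.95), (array([407.4, 179.6]), 0.51)]
top isolator_tip [(array([413.9, 161. ]), 0.42)]
top isolator_base [(array([407.7, 176.8]), 0.85)]
top rack [(array([351.4, 225.6]), 0.58), (array([451. , 172.1]), 0.2)]
```

View pics/scene0.png

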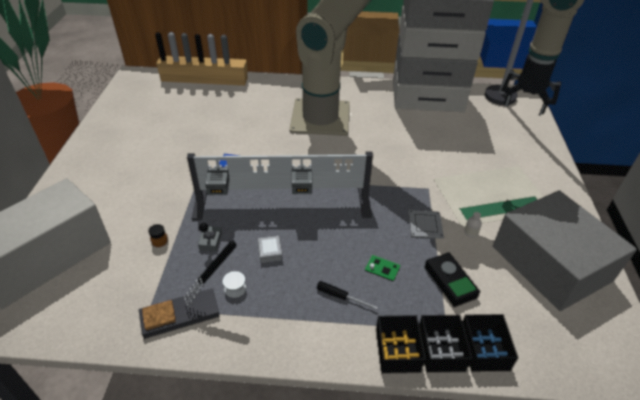

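View pics/top0.png

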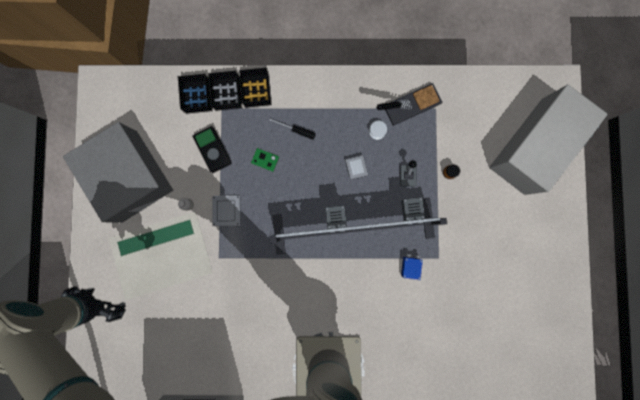

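Scene: two grey modules hang on the rack, at scene (217,180) and (302,180). In the top view they are at (413,206) and (336,215). The blue look-alike stands behind the rack at top (412,268) and is to be left alone. The tin is at top (356,166), the base plate at (225,210) and the isolator at (408,172).

```bash
cat > m.py <<'E'
from h import *
np.set_printoptions(precision=4,suppress=True)
def rect(c,reg,z):
    k=cv2.findContours(reg.astype(np.uint8),cv2.RETR_EXTERNAL,cv2.CHAIN_APPROX_NONE)[0]
    k=max(k,key=cv2.contourArea)[:,0]
    P=np.array([atz(c,p,z)[:2] for p in k],np.float32)
    return cv2.minAreaRect(P*1000), P
E
python3 - <<'E'
from m import *
T=cams.read_camera("top"); S=cams.read_camera("scene")
save(T,"topcrop.png",(200,140,460,290),3); save(S,"scenecrop.png",(180,140,460,280),2.8)
for q,z in[("base_plate",.008),("screw_tin",.03),("isolator_base",.03),("rack",.18),("module0",.144)]:
    for c,n in((T,"top"),(S,"scene")):
        for d in finder.outline_of(c,q)[:3]:
            if d["score"]>.3: print(n,q,round(d["score"],2),d["xy"],d["region"].sum(),rect(c,d["region"],z)[0])
P=lambda c,q:[d["xy"] for d in finder.pinpoint(c,q) if d["score"]>.35]
for q in["rack_wide","rack_slot","base_top","screw_tin","isolator_tip","isolator_base"]:
    a,b=P(T,q),P(S,q)
    if a and b: X=tri(T,a[0],S,b[0]); print(q,X,"resid",proj(T,X)-a[0],proj(S,X)-b[0])
a,b=P(T,"module0"),P(S,"module0")
for i in a:
    for j in b: X=tri(T,i,S,j); print(i,j,X,np.linalg.norm(proj(T,X)-i)+np.linalg.norm(proj(S,X)-j))
E
```

```text
top base_plate 0.57 [224.4, 209.2] 892 ((506.5257568359375, 337.56158447265625), (104.92046356201172, 92.06370544433594), 0.9324765205383301)
scene base_plate 0.78 [421.5, 226.4] 927 ((510.90045166015625, 335.4341125488281), (111.52793884277344, 95.7776107788086), 1.8325519561767578)
top screw_tin 0.73 [354.0, 166.8] 392 ((644.1317749023438, -92.192138671875), (68.81097412109375, 60.62444305419922), 13.78111743927002)
scene screw_tin 0.93 [269.9, 249.5] 548 ((659.0661010742188, -89.01506042480469), (85.88177490234375, 58.575225830078125), 14.428183555603027)
scene screw_tin 0.51 [424.8, 224.9] 892 ((530.1674194335938, 329.8843994140625), (107.40791320800781, 90.29936218261719), 1.009505271911621)
top isolator_base 0.9 [409.0, 176.9] 377 ((624.64501953125, -259.0063171386719), (51.8889045715332, 82.11518859863281), 89.29017639160156)
scene isolator_base 0.92 [207.5, 237.5] 582 ((627.9117431640625, -257.2383728027344), (111.40575408935547, 62.15018081665039), 13.993609428405762)
top rack 0.96 [353.3, 227.4] 1572 ((455.90496826171875, -81.95269775390625), (112.36786651611328, 505.034088
[... 1495 characters left out ...]
.7584 -0.281 ] [2.1212 0.1911]
[337.4, 216.7] [218.4, 188.0] [ 0.5148 -0.1323  0.1289] 78.31420803220169
[337.4, 216.7] [230.2, 169.9] [ 0.5057 -0.1142  0.1811] 67.72337004221785
[337.4, 216.7] [297.9, 183.8] [ 0.4834 -0.029   0.1076] 1.2308287168247998
[411.3, 268.6] [218.4, 188.0] [ 0.3084 -0.305  -0.0931] 8.110721387928546
[411.3, 268.6] [230.2, 169.9] [ 0.3161 -0.2697 -0.0021] 1.4536196674051576
[411.3, 268.6] [297.9, 183.8] [ 0.3285 -0.1572 -0.0012] 70.9613981177213
[410.0, 206.0] [218.4, 188.0] [ 0.5162 -0.2482  0.1044] 0.018772410609272063
[410.0, 206.0] [230.2, 169.9] [ 0.512  -0.2215  0.171 ] 9.235324201315363
[410.0, 206.0] [297.9, 183.8] [ 0.5202 -0.1279  0.1693] 76.54062616292802
```

View pics/topcrop.png

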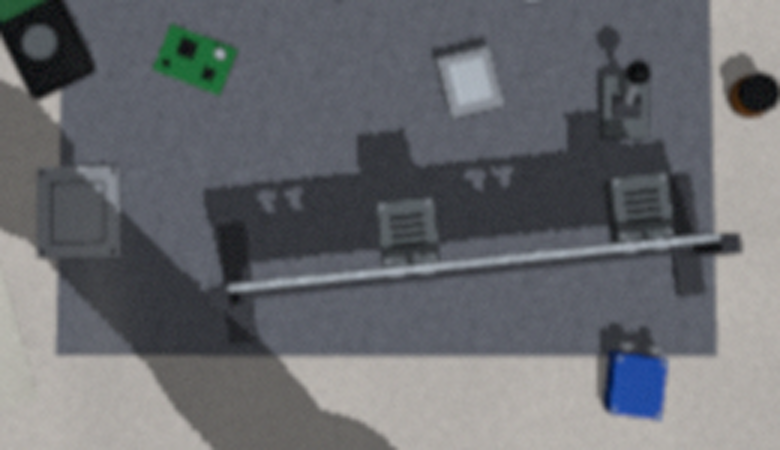

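View pics/scenecrop.png

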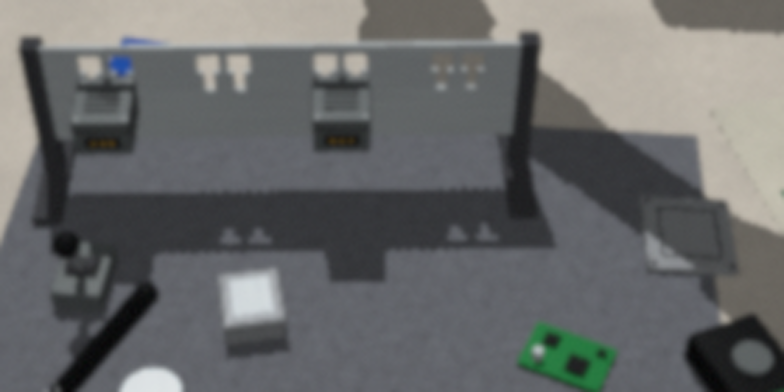

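Candidates for the modules: grey at scene (302,180), grey at scene (217,180), and blue at top (412,268). The two grey ones on the keyholes are the real ones; the crop shows the third is blue and stands behind the rack. The isolator lever leans to world +x, so it has to be pushed towards -x.

First I turn the tool to the rack's axes, lift and close the fingers.

```bash
cat > go.py <<'E'
# usage: go.py x y z [yaw of tool x, deg]  -> shift needed in tool units
import sys; from h import *
a=[float(v) for v in sys.argv[1:]]; s=monitor.read_state()
M=Ro.from_rotvec(s["orientation"]).as_matrix(); p=np.array(s["position"])
d=M.T@(np.array(a[:3])-p)
yaw=np.degrees(np.arctan2(M[1,0],M[0,0]))
print("t",round(s["time"],2),"pos",p.round(4),"yaw",round(yaw,2),"tilt",M[:2,2].round(4),"F",np.round(s["force"],1),"open",round(s["opening"],4),"q",np.round(s["qpos"],2))
print("units",(d/.15).round(3))
if len(a)>3: print("turn units",round(-np.radians((a[3]-yaw+180)%360-180)/.12,3),"units after turn",((lambda y:np.array([[np.cos(y),np.sin(y),0],[np.sin(y),-np.cos(y),0],[0,0,-1]]))(np.radians(a[3])).T@(np.array(a[:3])-p)/.15).round(3))
E
python3 -m pendant '1 0 0 -0.12 -0.87;1 0 0 -0.12 -0.87;1 0 0 -0.12 -0.87;1 0 0 -0.12 -0.87;1 0 0 -0.12 -0.87'
python3 go.py 0.506 0.30 0.33 186
```

```text
time: 2.92
position: [0.2638, 0.594, 0.3219]
orientation: [-0.169, 3.137, -0.0]
force: [0.5, 0.9, -0.0]
opening: -0.0
t 2.92 pos [0.2638 0.594  0.3219] yaw -173.84 tilt [0. 0.] F [ 0.5  0.9 -0. ] open -0.0 q [-1.14  0.55 -0.1   1.39  0.06  1.2   0.43]
units [-1.395 -2.122 -0.054]
turn units 0.023 units after turn [-1.401 -2.118 -0.054]
```

```bash
python3 -m pendant '1 -0.2 -0.303 0 0;1 -0.2 -0.303 0 0;1 -0.2 -0.303 0 0;1 -0.2 -0.303 0 0;1 -0.2 -0.303 0 0' >/dev/null
python3 -m pendant '1 -0.2 -0.303 0 0;1 -0.2 -0.303 0 0;1 0 0 0 0;1 0 0 0 0'
python3 go.py 0.7 -0.262 0.33 180
python3 - <<'E'
from m import *
c=cams.read_camera("wrist"); save(c,"w1.png"); print(c["vfov"],ray(c,(c["cx"],c["cy"])))
for d in finder.pinpoint(c,"base_top")[:2]: print(d["xy"],d["score"],atz(c,d["xy"],.008))
for d in finder.outline_of(c,"base_plate")[:2]: print(d["xy"],d["score"],rect(c,d["region"],.008)[0])
E
```

```text
time: 4.05
position: [0.5052, 0.3001, 0.3213]
orientation: [0.164, -3.137, -0.001]
force: [-0.4, 0.6, -0.1]
opening: 0.0001
t 4.05 pos [0.5052 0.3001 0.3213] yaw -174.03 tilt [-0.0007  0.0009] F [-0.4  0.6 -0.1] open 0.0001 q [-0.55  0.45 -0.05  1.57  0.02  1.12  1.07]
units [-0.902 -3.862 -0.062]
turn units 0.869 units after turn [-1.299 -3.747 -0.058]
58.82944655105914 (array([0.4352, 0.2926, 0.4645]), array([ 0.274 ,  0.0293, -0.9613]))
[362.2, 301.5] 0.71 [0.7015 0.3834 0.008 ]
[343.8, 164.3] 0.71 ((506.4355773925781, 336.9446105957031), (102.19666290283203, 91.77615356445312), 0.3583853244781494)
```

View pics/w1.png

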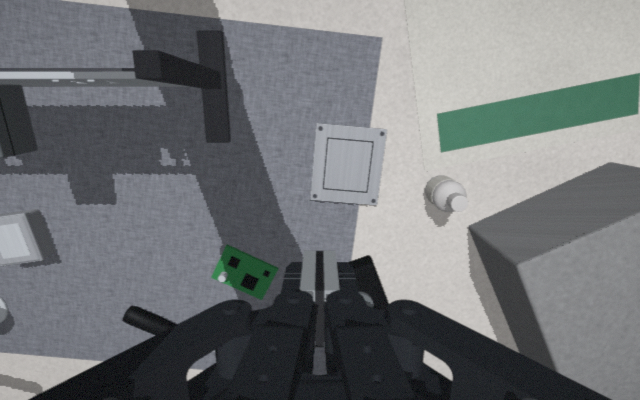

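Base plate centred at scene pixel (347,165) in the wrist picture, which puts it at world (0.506, 0.337) with yaw about 0.5°. That agrees with the top view. Next: over the isolator.

```bash
python3 -m pendant '1 0 0 0 0.869;1 -0.13 -0.375 0 0;1 -0.13 -0.375 0 0;1 -0.13 -0.375 0 0;1 -0.13 -0.375 0 0' >/dev/null
python3 -m pendant '1 -0.13 -0.375 0 0;1 -0.13 -0.375 0 0;1 -0.13 -0.375 0 0;1 -0.13 -0.375 0 0;1 -0.13 -0.375 0 0' >/dev/null
python3 -m pendant '1 -0.13 -0.375 0 0;1 0 0 0 0;1 0 0 0 0'
python3 go.py 0.71 -0.262 0.065 180
python3 - <<'E'
from m import *
c=cams.read_camera("wrist"); T=cams.read_camera("top");S=cams.read_camera("scene"); save(c,"w2.png")
for q in["isolator_tip","isolator_base","screw_tin","rack_wide","rack_slot"]:
  P=[]
  for k in(c,T,S):
    d=finder.pinpoint(k,q); P.append(d[0]["xy"] if d else None); print(q,[(x["xy"],round(x["score"],2)) for x in d[:2]])
  if P[0] and P[2]: print(tri(c,P[0],S,P[2]))
for q,z in(("screw_tin",.03),("isolator_base",.03)):
  for d in finder.outline_of(c,q)[:2]: print(q,d["xy"],d["score"],rect(c,d["region"],z)[0])
E
```

```text
time: 5.82
position: [0.701, -0.2609, 0.3207]
orientation: [0.003, -3.141, -0.003]
force: [-0.7, 0.5, -0.2]
opening: 0.0001
t 5.83 pos [ 0.701  -0.2609  0.3207] yaw -179.9 tilt [-0.0006  0.002 ] F [-0.7  0.5 -0.2] open 0.0001 q [ 0.3   0.73  0.05  1.05 -0.04  1.36  1.92]
units [-0.061 -0.011  1.704]
turn units 0.015 units after turn [-0.06  -0.007  1.704]
isolator_tip [([318.4, 120.7], 0.71)]
isolator_tip [([288.5, 130.6], 0.68), ([412.5, 161.4], 0.51)]
isolator_tip [([282.1, 173.0], 0.71), ([204.0, 225.9], 0.58)]
[ 0.6236 -0.1578  0.254 ]
isolator_base [([320.3, 97.4], 0.6)]
isolator_base [([405.3, 177.7], 0.69)]
isolator_base [([208.8, 240.0], 0.93), ([346.4, 298.4], 0.62)]
[ 0.6228 -0.2614  0.0081]
screw_tin [([450.3, 119.0], 0.77), ([319.9, 120.1], 0.26)]
screw_tin [([354.9, 168.2], 0.97)]
screw_tin [([268.2, 254.4], 0.6)]
[ 0.6491 -0.0944 -0.0039]
rack_wide [([390.3, 213.2], 0.31)]
rack_wide [([359.3, 222.4], 0.55)]
rack_wide [([281.1, 163.2], 0.7)]
[ 0.6616 -0.1372  0.2983]
rack_slot [([206.8, 106.8], 0.61)]
rack_slot [([357.9, 226.2], 0.68)]
rack_slot [([282.8, 172.6], 0.96)]
[ 0.6445 -0.1669  0.3355]
screw_tin [458.0, 117.2] 0.87 ((647.421630859375, -94.60774993896484), (68.76524353027344, 64.92147064208984), 14.17250919342041)
isolator_base [320.5, 98.2] 0.61 ((625.6240844726562, -259.3763732910156), (49.79170227050781, 79.97001647949219), 89.3506851196289)
```

View pics/w2.png

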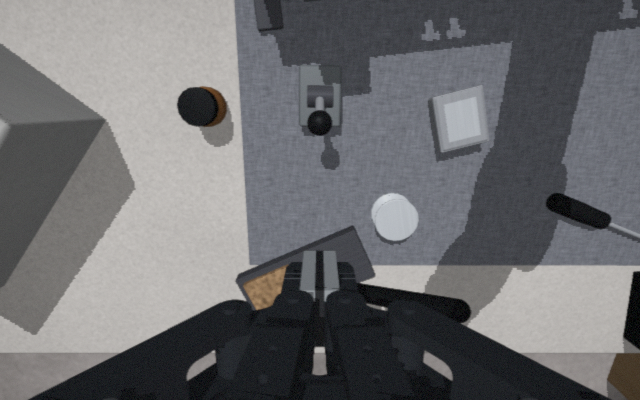

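Run:
```python
from m import *
c=cams.read_camera("wrist");S=cams.read_camera("scene");T=cams.read_camera("top")
t=tri(c,(319,122),S,(204,227)); print("tip",t,proj(c,t),proj(S,t))
t=tri(T,(412.3,164),S,(204,227)); print("tip top",t,proj(S,t))
for z in(0,.03,.08): print("tray edge wrist",atz(c,(353,228),z),atz(c,(240,275),z), "top img handle",atz(T,(379,107),z),atz(T,(386,117),z))
print("handle ends", tri(T,(378,108),S,(235,244)),tri(T,(400,104),S,(203,277)))
```

```text
tip [ 0.6469 -0.2617  0.0852] [320.5129 121.3986] [203.3465 227.1256]
tip top [ 0.6474 -0.2604  0.0864] [203.7417 226.9704]
tray edge wrist [ 0.7946 -0.2163  0.    ] [ 0.8662 -0.3775  0.    ] top img handle [ 0.8524 -0.1711  0.    ] [ 0.8183 -0.1942  0.    ]
tray edge wrist [ 0.784  -0.2194  0.03  ] [ 0.851  -0.3701  0.03  ] top img handle [ 0.8439 -0.167   0.03  ] [ 0.8106 -0.1896  0.03  ]
tray edge wrist [ 0.7662 -0.2244  0.08  ] [ 0.8256 -0.3578  0.08  ] top img handle [ 0.8297 -0.16    0.08  ] [ 0.7977 -0.1818  0.08  ]
handle ends [ 0.793  -0.1395  0.1989] [ 0.8282 -0.2168  0.117 ]
```

```bash
python3 -m pendant '1 0.02 0 0.345 0;1 0.02 0 0.345 0;1 0.02 0 0.345 0;1 0.01 0 0.345 0;1 0.01 0 0.325 0'
python3 -m pendant '1 0.08 0 0 0;1 0.08 0 0 0;1 0.08 0 0 0;1 0 0 0 0'
python3 -m pendant '1 0.06 0 0 0;1 0.05 0 0 0;1 0.04 0 0 0;1 0 0 0 0'; python3 go.py 0.612 -0.261 0.065 180
```

```text
time: 7.6
position: [0.6885, -0.2629, 0.0639]
orientation: [0.0, 3.141, 0.0]
force: [-0.3, -0.4, -0.4]
opening: -0.0
time: 8.1
position: [0.6517, -0.2634, 0.0659]
orientation: [-0.001, -3.141, 0.0]
force: [0.2, -0.5, -0.4]
opening: -0.0
time: 8.6
position: [0.6291, -0.2631, 0.0654]
orientation: [-0.001, -3.14, -0.0]
force: [-0.4, -0.3, -0.3]
opening: -0.0001
t 8.6 pos [ 0.6291 -0.2631  0.0654] yaw 179.97 tilt [-0.0014  0.0002] F [-0.4 -0.3 -0.3] open -0.0001 q [ 0.34  0.87  0.03  1.54 -0.04  0.74  1.96]
units [0.114 0.014 0.003]
turn units -0.004 units after turn [0.114 0.014 0.003]
```

```bash
for i in 1; do
python3 -m pendant '1 0.05 0 0 0;1 0 0 0 0'
python3 -m pendant '1 0.05 0 0 0;1 0 0 0 0'
python3 -m pendant '1 0.03 0 0 0;1 0 0 0 0'; done
python3 - <<'E'
from m import *
c=cams.read_camera("wrist");S=cams.read_camera("scene");T=cams.read_camera("top")
im=np.hstack([cv2.resize(k["img"][b:b+70,a:a+80],(400,350),interpolation=cv2.INTER_CUBIC) for k,a,b in((S,165,195),(T,370,130))])
cv2.imwrite("pics/iso.png",im[:,:,::-1])
for k in(c,S,T):print([(x["xy"],round(x["score"],2)) for x in finder.pinpoint(k,"isolator_tip")[:2]])
E
```

```text
time: 8.85
position: [0.6216, -0.2631, 0.0653]
orientation: [-0.001, -3.14, -0.0]
force: [0.9, -0.2, 0.0]
opening: 0.0002
time: 9.1
position: [0.6143, -0.2631, 0.0655]
orientation: [-0.001, -3.141, -0.0]
force: [0.2, -0.5, -0.1]
opening: -0.0001
time: 9.35
position: [0.6116, -0.263, 0.066]
orientation: [-0.0, 3.139, -0.001]
force: [2.5, -0.2, -0.2]
opening: -0.0001
[([330.8, 229.0], 0.65)]
[]
[([413.2, 178.6], 0.62), ([290.5, 130.8], 0.57)]
```

View pics/iso.png

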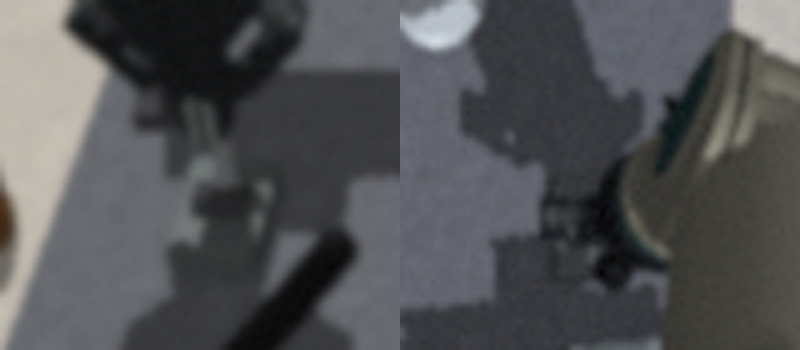

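The lever has gone over; the ball is now at top (412,184). I push on gently to find the end stop.

```bash
python3 -m pendant '1 0.03 0 0 0;1 0 0 0 0'
python3 -m pendant '1 0.03 0 0 0;1 0 0 0 0'
python3 -c "
from m import *
T=cams.read_camera('top');print([(atz(T,x['xy'],.083),round(x['score'],2)) for x in finder.pinpoint(T,'isolator_tip')[:2]],atz(T,(412,184),.083))"
```

```text
time: 9.9
position: [0.6112, -0.2631, 0.0664]
orientation: [-0.001, 3.131, -0.003]
force: [12.2, -0.6, -4.9]
opening: -0.0001
time: 10.15
position: [0.611, -0.2631, 0.0666]
orientation: [-0.003, 3.123, -0.005]
force: [19.8, -2.2, -11.8]
opening: -0.0001
[(array([ 0.6017, -0.2667,  0.083 ]), 0.38)] [ 0.5854 -0.26    0.083 ]
```

```bash
python3 -m pendant '1 -0.15 0 0 0;1 -0.2 0 0 0;1 0 0 -0.4 0;1 0 0 -0.4 0;1 0 0 -0.4 0'>/dev/null
python3 -m pendant '-1 0 0 -0.4 0;-1 0.2 0 -0.2 0;-1 0 0 0 0;-1 0 0 0 0;-1 0 0 0 0'
python3 - <<'E'
from m import *
c=cams.read_camera("wrist");S=cams.read_camera("scene");T=cams.read_camera("top"); save(c,"w3.png")
P=[]
for k in(c,S,T):P.append([(x["xy"],round(x["score"],2)) for x in finder.pinpoint(k,"isolator_tip")[:2]]);print(P[-1])
for z in(.08,.086): print(atz(c,P[0][0][0],z))
E
python3 go.py 0.611 -0.02 .3 186
```

```text
time: 11.5
position: [0.6236, -0.2623, 0.3333]
orientation: [0.001, -3.138, -0.003]
force: [-0.4, -0.9, 0.8]
opening: 0.0852
[([321.9, 134.1], 0.88), ([580.9, 265.2], 0.25)]
[([211.6, 212.1], 0.61)]
[([412.9, 177.7], 0.54)]
[ 0.5833 -0.2591  0.08  ]
[ 0.5829 -0.2591  0.086 ]
t 11.8 pos [ 0.6241 -0.2629  0.3349] yaw -180.0 tilt [-0.001   0.0004] F [ 0.8  0.  -0.5] open 0.0854 q [ 0.33  0.59  0.05  1.28 -0.03  1.27  1.95]
units [0.087 1.619 0.233]
turn units -0.872 units after turn [-0.082  1.619  0.233]
```

View pics/w3.png

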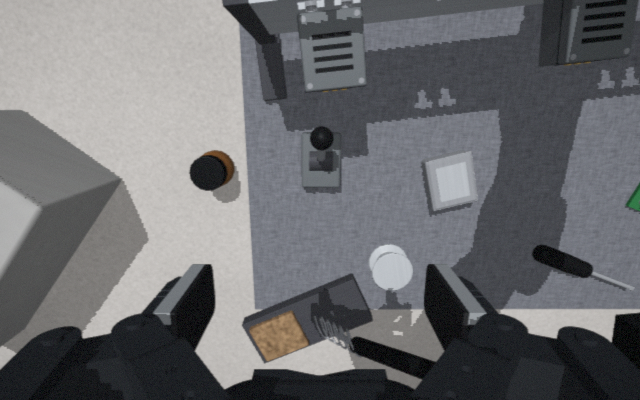

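The lever ball is now at wrist (321,138), over towards the robot. The tip moved from x=0.647 to 0.583, which is the full swing, so the isolator is off. Now I measure the modules from above.

```bash
cat > mod.py <<'E'
from m import *
def shot(z=.144,n=None):
    c=cams.read_camera("wrist")
    if n: save(c,n)
    for d in finder.outline_of(c,"module0")[:3]:
        r,P=rect(c,d["region"],z); print(np.round(d["xy"]),round(d["score"],2),np.round(r[0],1),np.round(r[1],1),round(r[2],2))
        # straight side edges: left/right boundary per image row
        reg=d["region"]; ys=np.where(reg.sum(1)>5)[0]; ys=ys[int(len(ys)*.2):int(len(ys)*.8)]
        L=np.array([atz(c,(np.where(reg[y])[0][0]-.5,y),z)[:2] for y in ys]); R=np.array([atz(c,(np.where(reg[y])[0][-1]+.5,y),z)[:2] for y in ys])
        for E in(L,R):
            v=cv2.fitLine(E.astype(np.float32),cv2.DIST_HUBER,0,.01,.01).ravel(); print("  side: dir deg",round(np.degrees(np.arctan(v[1]/v[0])),2),"at",v[2:]*1000)
    return c
E
python3 -m pendant '-1 0.38 0 0 -0.872;-1 0.15 0 0 0;-1 0 0 0 0;-1 0 0 0 0'
python3 - <<'E'
from mod import *
c=shot(n="w4.png")
print([(x["xy"],round(x["score"],2),atz(c,x["xy"],.1)) for x in finder.pinpoint(c,"module0")])
E
```

```text
time: 12.3
position: [0.5459, -0.265, 0.3358]
orientation: [-0.165, 3.136, 0.0]
force: [0.7, 0.3, 0.7]
opening: 0.0855
[336. 139.] 0.92 [ 505.6 -250.8] [64.8 55. ] 6.62
  side: dir deg 5.56 at [ 504.1938 -278.5131]
  side: dir deg 8.21 at [ 498.4699 -224.037 ]
[623. 279.] 0.69 [616.1  67.5] [59.6 38.9] 67.47
  side: dir deg 7.76 at [615.7826  39.3526]
  side: dir deg 20.06 at [616.8444  78.9923]
[346.   0.] 0.63 [ 392.3 -258.1] [ 5.3 16. ] 6.0
  side: dir deg 87.73 at [ 393.0015 -268.8516]
  side: dir deg -43.48 at [ 391.1182 -250.9218]
[([337.3, 134.5], 0.83, array([ 0.5042, -0.2504,  0.1   ])), ([557.5, 134.7], 0.59, array([ 0.4803, -0.0204,  0.1   ])), ([316.5, 212.9], 0.24, array([ 0.5922, -0.2632,  0.1   ]))]
```

View pics/w4.png

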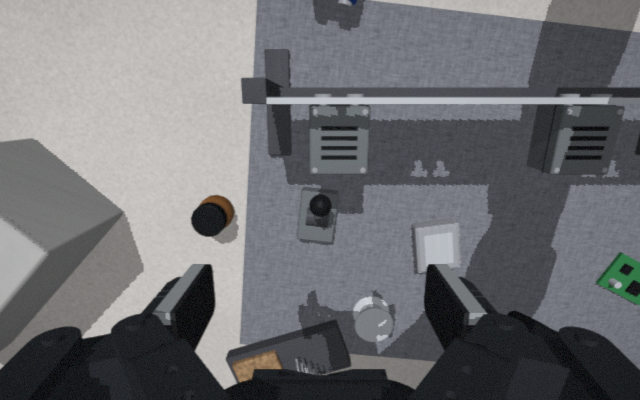

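Module A (wrist (336,139)) is at (0.505,-0.251) and module B (wrist (585,140)) at (0.480,-0.020). They are 232 mm apart, as the stations require, and the rack yaw is 6.1°. Now above A.

```bash
python3 go.py 0.5085 -0.2505 0.23 186.1
```

```text
t 12.45 pos [ 0.5458 -0.2649  0.3352] yaw -173.95 tilt [0.0003 0.0003] F [-0.3  0.6  0.9] open 0.0853 q [ 0.39  0.47  0.03  1.5  -0.01  1.17  2.1 ]
units [0.238 0.121 0.701]
turn units -0.007 units after turn [0.237 0.122 0.701]
```

```bash
python3 -m pendant '-1 0.12 0.06 0.23 0;-1 0.118 0.061 0.23 0;-1 0 0 0.24 0;-1 0 0 0 0;-1 0 0 0 0';python3 go.py 0.5085 -0.2505 0.115 186.1
python3 - <<'E'
from mod import *
c=shot(n="w5.png")
E
```

```text
time: 13.08
position: [0.5087, -0.2513, 0.2316]
orientation: [-0.165, 3.135, -0.001]
force: [0.1, -0.5, 1.7]
opening: 0.0853
t 13.07 pos [ 0.5087 -0.2513  0.2316] yaw -173.98 tilt [ 0.0018 -0.0007] F [ 0.1 -0.5  1.7] open 0.0853 q [ 0.39  0.51  0.02  1.75 -0.01  0.88  2.1 ]
units [0.002 0.006 0.777]
turn units -0.012 units after turn [0.001 0.006 0.777]
[615. 208.] 0.97 [487.8 -54.2] [56.9 52.6] 4.79
  side: dir deg 4.83 at [491.2907 -80.1372]
  side: dir deg 20.05 at [481.1729 -36.891 ]
[319. 206.] 0.87 [ 508.6 -250.3] [56.8 56.2] 5.99
  side: dir deg 5.36 at [ 501.0616 -278.8165]
  side: dir deg 6.27 at [ 496.1941 -223.8661]
[330.   5.] 0.58 [ 386.3 -263.6] [11.  35.4] 5.97
  side: dir deg 84.19 at [ 387.4867 -273.6136]
  side: dir deg -15.27 at [ 384.236  -247.0542]
```

View pics/w5.png

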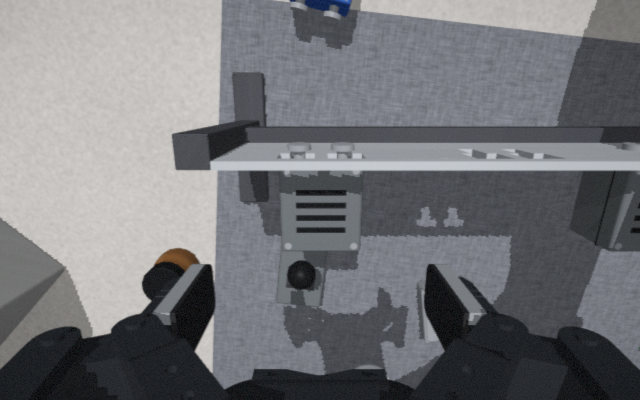

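Side edges put module A's middle at y≈-0.251, under the tool centre, and the plate's edge runs level in the picture (rows 163-165), so the yaw is right. Descend and grip.

```bash
python3 -m pendant '-1 0 0 0.26 0;-1 0 0 0.26 0;-1 0 0 0.15 0;-1 0 0 0.1 0;-1 0 0 0 0'
python3 -m pendant '1 0 0 0 0;1 0 0 0 0;1 0 0 0 0;1 0 0 0 0;1 0 0 0 0' 50
python3 go.py 0.5085 -0.2505 0.145 186.1
```

```text
time: 13.8
position: [0.5075, -0.251, 0.115]
orientation: [0.164, -3.137, -0.0]
force: [-0.8, 0.6, 0.3]
opening: 0.0855
time: 14.42
position: [0.5083, -0.251, 0.1164]
orientation: [-0.165, 3.135, -0.001]
force: [-1.0, 0.2, 6.3]
opening: 0.055
t 14.43 pos [ 0.5083 -0.251   0.1164] yaw -173.98 tilt [ 0.0021 -0.0006] F [-1.   0.2  6.3] open 0.055 q [ 0.4   0.66  0.01  1.86 -0.02  0.62  2.1 ]
units [-0.002  0.003 -0.191]
turn units -0.012 units after turn [-0.002  0.003 -0.191]
```

```bash
python3 -m pendant '1 0 0 -0.07 0;1 0 0 -0.07 0;1 0 0 -0.06 0;1 0 0 0 0;1 0 0 0 0'
python3 go.py 0.5085 -0.2505 0.145 186.1
python3 -c "
from m import *
S=cams.read_camera('scene');save(S,'lift.png',(170,130,390,260),3)"
```

```text
time: 15.05
position: [0.5082, -0.2513, 0.1455]
orientation: [-0.164, 3.135, -0.001]
force: [3.7, -0.9, 1.5]
opening: 0.0547
t 15.05 pos [ 0.5082 -0.2513  0.1455] yaw -174.0 tilt [ 0.0019 -0.0007] F [ 3.7 -0.9  1.5] open 0.0547 q [ 0.4   0.62  0.02  1.84 -0.02  0.68  2.1 ]
units [-0.003  0.005  0.003]
turn units -0.015 units after turn [-0.003  0.005  0.003]
```

View pics/lift.png

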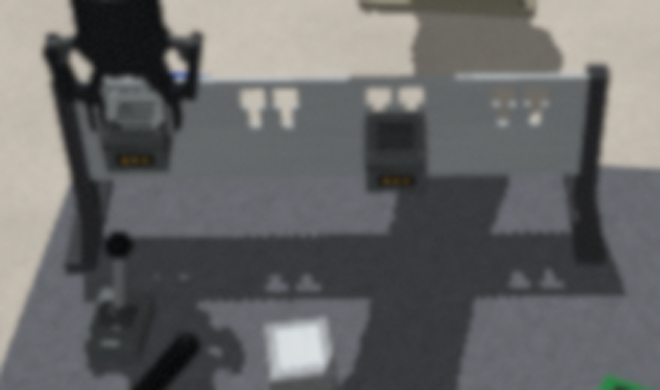

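Module A is up with its studs at the wide ends. Drawing it out along +x.

```bash
python3 -m pendant '1 -0.03 0 0 0;1 -0.03 0 0 0;1 0 0 0 0'
python3 -m pendant '1 -0.04 0 0 0;1 -0.05 0 0 0;1 -0.05 0 0 0;1 0 0 0 0'; python3 go.py 0.5085 0.337 0.2 180.5
```

```text
time: 15.48
position: [0.5159, -0.2498, 0.1445]
orientation: [0.164, -3.136, -0.001]
force: [-0.1, 0.9, -2.5]
opening: 0.055
time: 15.98
position: [0.5381, -0.2475, 0.145]
orientation: [-0.166, 3.137, 0.0]
force: [-0.0, -0.6, -2.5]
opening: 0.0551
t 15.97 pos [ 0.5381 -0.2475  0.145 ] yaw -173.96 tilt [0.0007 0.0001] F [-0.  -0.6 -2.5] open 0.0551 q [ 0.37  0.65  0.02  1.77 -0.02  0.72  2.08]
units [-0.214  3.896 -0.367]
turn units 0.806 units after turn [ 0.164  3.898 -0.367]
```

```bash
python3 -m pendant '1 0 0 -0.2 0;1 0 0 -0.25 0;1 0 0 -0.25 0;1 0 0.2 0 0.403;1 0 0.3 0 0.403' >/dev/null
python3 -m pendant '1 0 0.33 0 0;1 0 0.33 0 0;1 0 0.33 0 0;1 0 0.33 0 0;1 0 0.33 0 0' >/dev/null
python3 -m pendant '1 0 0.33 0 0;1 0 0.33 0 0;1 0 0.2 0 0;1 0 0 0 0;1 0 0 0 0'
python3 go.py 0.51 0.337 0.2 180.5
python3 - <<'E'
from m import *
c=cams.read_camera("wrist"); save(c,"w6.png")
for d in finder.outline_of(c,"base_plate")[:1]: print(d["xy"],d["score"],rect(c,d["region"],.008)[0])
s=monitor.read_state(); z=s["position"][2]
for d in finder.outline_of(c,"module0")[:2]: print(d["xy"],d["score"],rect(c,d["region"],z+.029)[0])
E
```

```text
time: 17.85
position: [0.5284, 0.2021, 0.2499]
orientation: [0.011, -3.141, 0.002]
force: [-0.4, -0.8, -2.4]
opening: 0.0548
t 17.85 pos [0.5284 0.2021 0.2499] yaw -179.61 tilt [-0.0005 -0.0014] F [-0.4 -0.8 -2.4] open 0.0548 q [-0.42  0.49  0.01  1.73 -0.    0.92  1.17]
units [0.117 0.901 0.331]
turn units -0.015 units after turn [0.115 0.901 0.333]
[441.6, 149.0] 0.61 ((505.93511962890625, 336.2279357910156), (101.08309936523438, 92.09265899658203), 0.3904624581336975)
[318.4, 268.1] 0.82 ((516.5631103515625, 201.94970703125), (54.121551513671875, 75.29817199707031), 89.84793090820312)
[38.3, 138.0] 0.75 ((467.6276550292969, 110.76907348632812), (29.714582443237305, 31.883834838867188), 6.687719345092773)
```

View pics/w6.png

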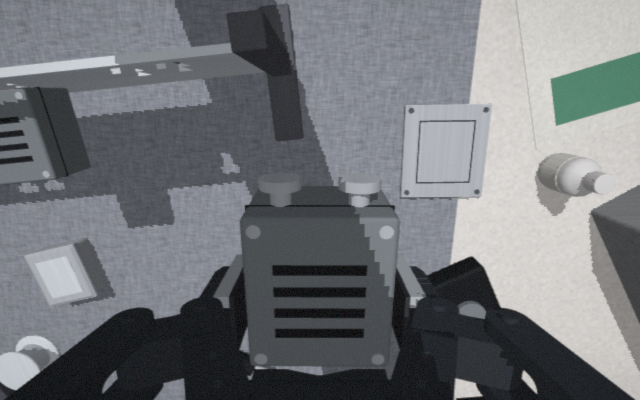

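The module sits square in the grip, with its top corner screws at (253,232), (386,232), (260,359) and (378,359). The base plate shows at (446,152).

Run:
```python
from m import *
c=cams.read_camera("wrist"); p=monitor.read_state()["position"]
h=p[2]+.0282
A=np.array([atz(c,q,h)[:2] for q in((253,232),(386,232),(260,359),(378,359))])*1000
print(A,A.mean(0)-np.array(p[:2])*1000, "side dirs",[np.degrees(np.arctan2(*(v[::-1]))) for v in(A[2]-A[0],A[3]-A[1])])
for q in((243,207),(398,209)): print("back corner rel",atz(c,q,h)[:2]*1000-np.array(p[:2])*1000)
# engraved outline / plate corners
g=cv2.cvtColor(c["img"],cv2.COLOR_RGB2GRAY)
k=cv2.cornerSubPix(g,np.float32([[405,105],[489,109],[403,196],[480,199],[419,121],[474,123],[417,182],[469,184]]).reshape(-1,1,2),(4,4),(-1,-1),(3,30,.01))[:,0]
B=np.array([atz(c,q,.008)[:2] for q in k])*1000; print(k,B,B[:4].mean(0),B[4:].mean(0))
```

```text
[[500.5379 178.6457]
 [500.3007 224.4124]
 [552.4241 178.9184]
 [552.1719 224.2877]] [-2.4433 -0.344 ] side dirs [np.float64(0.3010834303900894), np.float64(-0.13773053687712603)]
back corner rel [-37.2053 -26.2193]
back corner rel [-36.7702  26.084 ]
[[405.     105.    ]
 [489.6806 107.5373]
 [401.811  195.1909]
 [478.3595 195.5311]
 [419.617  120.3072]
 [475.5065 119.4078]
 [415.8576 181.6693]
 [468.6129 181.2773]] [[458.2798 290.5841]
 [460.3979 379.2989]
 [555.3374 293.9711]
 [555.2938 379.6801]
 [473.7402 307.1297]
 [472.5278 366.0087]
 [539.8247 308.455 ]
 [539.0873 366.8012]] [507.3272 335.8836] [506.295  337.0987]
```

```bash
python3 -m pendant '1 0.04 0.3 0 0;1 0.04 0.3 0 0;1 0.04 0.3 0.2 0;1 0 0 0.2 0;1 0 0 0.2 0' >/dev/null
python3 -m pendant '1 0 0 0.3 0;1 0 0 0.2 0;1 0 0 0 0;1 0 0 0 0'; python3 go.py 0.5093 0.3372 0.03 180.4
```

```text
time: 19.18
position: [0.5106, 0.3384, 0.0863]
orientation: [-0.011, 3.14, 0.002]
force: [0.7, 0.8, -2.6]
opening: 0.055
t 19.18 pos [0.5106 0.3384 0.0863] yaw -179.6 tilt [0.0018 0.0011] F [ 0.7  0.8 -2.6] open 0.055 q [-0.63  0.76 -0.    1.75  0.    0.64  0.94]
units [ 0.01  -0.008  0.375]
turn units 0.001 units after turn [ 0.009 -0.008  0.375]
```

```bash
python3 -m pendant '1 0.01 -0.008 0.2 0;1 0 0 0.17 0;1 0 0 0 0;1 0 0 0 0'
python3 -m pendant '1 0 0 0.02 0;1 0 0 0 0'
python3 -m pendant '1 0 0 0.01 0;1 0 0 0 0'
python3 -m pendant '1 0 0 0.01 0;1 0 0 0 0'; python3 go.py 0.5093 0.3372 0.03 180.4
```

```text
time: 19.68
position: [0.5094, 0.3378, 0.0314]
orientation: [-0.012, 3.139, 0.003]
force: [0.1, 1.2, -2.1]
opening: 0.0553
time: 19.92
position: [0.5087, 0.3375, 0.0275]
orientation: [-0.012, 3.14, 0.002]
force: [0.0, 0.1, 1.2]
opening: 0.055
time: 20.18
position: [0.5086, 0.3375, 0.0273]
orientation: [-0.012, 3.14, 0.002]
force: [-3.4, -1.3, 12.3]
opening: 0.0549
time: 20.42
position: [0.5085, 0.3376, 0.0271]
orientation: [-0.012, 3.14, 0.002]
force: [-6.5, -3.6, 22.8]
opening: 0.0546
t 20.43 pos [0.5085 0.3376 0.0271] yaw -179.55 tilt [0.0016 0.0012] F [-6.5 -3.6 22.8] open 0.0546 q [-0.63  0.84 -0.    1.77  0.01  0.52  0.94]
units [-0.005 -0.002 -0.019]
turn units 0.007 units after turn [-0.005 -0.003 -0.019]
```

```bash
python3 -m pendant '1 0 0 -0.015 0;0.2 0 0 0 0;-0.3 0 0 0 0;-1 0 0 0 0;-1 0 0 0 0'
python3 -m pendant '-1 0 0 -0.2 0;-1 0 0 -0.3 0;-1 0 0 -0.4 0;-1 0 0 -0.4 0;-1 0 0 -0.3 0'
python3 - <<'E'
from m import *
c=cams.read_camera("wrist"); T=cams.read_camera("top"); save(c,"w7.png")
for k in(c,T):
  for q,z in(("module0",.052),("base_plate",.008)):
    for d in finder.outline_of(k,q)[:3]: print(q,d["xy"],round(d["score"],2),rect(k,d["region"],z)[0])
E
python3 go.py 0.53 -0.02 .25 186.1
```

```text
time: 21.05
position: [0.508, 0.3371, 0.0256]
orientation: [0.012, -3.141, 0.0]
force: [0.4, -0.5, -0.2]
opening: 0.085
time: 21.68
position: [0.5084, 0.3372, 0.2684]
orientation: [-0.012, 3.14, 0.002]
force: [0.8, 0.8, -0.9]
opening: 0.0856
module0 [317.4, 166.3] 0.56 ((499.66552734375, 337.72308349609375), (74.15132141113281, 55.76433563232422), 0.3931523263454437)
base_plate [314.1, 136.5] 0.66 ((506.1009521484375, 336.9665222167969), (99.8581314086914, 89.52400207519531), 1.2251909971237183)
module0 [411.4, 269.4] 0.93 ((326.7021179199219, -261.5686340332031), (63.47261047363281, 73.16553497314453), 83.52011108398438)
module0 [224.4, 210.7] 0.85 ((501.7725830078125, 330.58807373046875), (61.050575256347656, 71.85586547851562), 87.16484069824219)
module0 [336.8, 215.2] 0.7 ((476.1133728027344, -23.447154998779297), (83.66189575195312, 63.65296936035156), 5.049507141113281)
base_plate [232.6, 208.4] 0.57 ((516.4724731445312, 315.00384521484375), (118.84761810302734, 64.48001098632812), 33.04553985595703)
base_plate [298.4, 132.6] 0.21 ((776.7168579101562, 114.94857788085938), (154.3063201904297, 29.056821823120117), 69.24872589111328)
base_plate [380.7, 129.8] 0.17 ((772.3948974609375, -165.99200439453125), (56.4680290222168, 61.975791931152344), 45.134891510009766)
t 21.98 pos [0.5071 0.3364 0.2641] yaw -179.55 tilt [-0.0026 -0.0018] F [ 0.3 -0.5 -0.6] open 0.085 q [-0.63  0.54  0.    1.6  -0.    1.01  0.95]
units [-0.134 -2.377  0.098]
turn units -0.821 units after turn [ 0.101 -2.379  0.094]
```

View pics/w7.png

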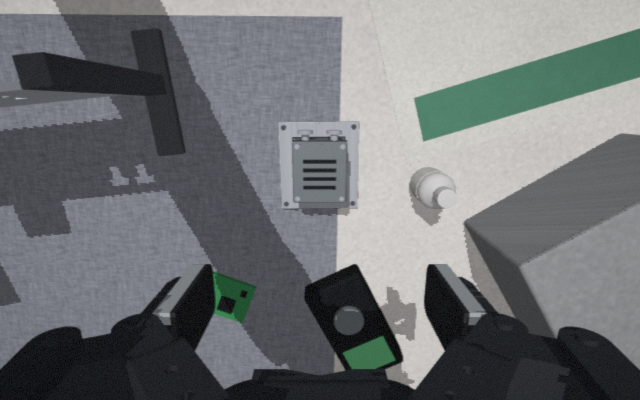

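Module A stands square on the plate, centred at about (0.505,0.338) against the plate's (0.506,0.337). Now module B.

```bash
python3 -m pendant '-1 0 0 0 -0.41;-1 0 0 0 -0.41;-1 0 -0.3 0 0;-1 0 -0.35 0 0;-1 0 -0.35 0 0' >/dev/null
python3 -m pendant '-1 0 -0.35 0 0;-1 0 -0.35 0 0;-1 0 -0.35 0 0;-1 0 -0.3 0 0;-1 0 0 0.1 0' >/dev/null
python3 -m pendant '-1 0 0 0 0;-1 0 0 0 0'
python3 go.py 0.4838 -0.020 .23 186.1
python3 - <<'E'
from mod import *
shot()
E
```

```text
time: 23.48
position: [0.5451, -0.0117, 0.2501]
orientation: [0.171, -3.135, -0.001]
force: [-0.0, -0.9, -0.4]
opening: 0.0856
t 23.48 pos [ 0.5451 -0.0117  0.2501] yaw -173.76 tilt [-0.0016  0.0008] F [-0.  -0.9 -0.4] open 0.0856 q [-0.04  0.46  0.01  1.79 -0.01  0.9   1.66]
units [ 0.412 -0.011  0.135]
turn units 0.02 units after turn [ 0.412 -0.012  0.134]
[626. 176.] 0.79 [500.  201.8] [51.5 21.8] 20.13
  side: dir deg 0.4 at [497.9833 194.8869]
  side: dir deg 20.15 at [498.4433 213.2736]
[319. 114.] 0.72 [479.4 -20.1] [67.5 55.5] 6.2
  side: dir deg 6.93 at [476.994  -48.1909]
  side: dir deg 5.94 at [475.2852   7.3168]
```

```bash
python3 -m pendant '-1 0.2 -0.005 0.06 0.02;-1 0.212 -0.006 0.07 0;-1 0 0 0.26 0;-1 0 0 0.25 0;-1 0 0 0.15 0'
python3 -m pendant '-1 0 0 0.1 0;-1 0 0 0 0;-1 0 0 0 0';  python3 go.py 0.4831 -0.0197 .115 186.1
```

```text
time: 24.2
position: [0.4837, -0.0207, 0.1312]
orientation: [0.165, -3.136, -0.0]
force: [-0.3, -0.8, 1.2]
opening: 0.0856
time: 24.58
position: [0.4847, -0.0212, 0.118]
orientation: [-0.164, 3.136, 0.0]
force: [0.3, -0.6, 0.1]
opening: 0.0853
t 24.57 pos [ 0.4847 -0.0212  0.118 ] yaw -174.01 tilt [0.0013 0.0001] F [ 0.3 -0.6  0.1] open 0.0853 q [-0.02  0.58  0.    2.08 -0.    0.49  1.67]
units [0.01  0.011 0.02 ]
turn units -0.016 units after turn [0.01  0.011 0.02 ]
```

```bash
python3 -m pendant '-1 0.01 0.01 0.02 -0.016;-1 0 0 0 0;1 0 0 0 0;1 0 0 0 0;1 0 0 0 0' 70
python3 -m pendant '1 0 0 0 0;1 0 0 0 0'; python3 go.py 0.4831 -0.0197 .145 186.1
python3 -m pendant '1 0 0 -0.07 0;1 0 0 -0.07 0;1 0 0 -0.065 0;1 0 0 0 0;1 0 0 0 0'
python3 go.py 0.4831 -0.0197 .145 186.1
```

```text
time: 25.2
position: [0.4827, -0.0204, 0.1147]
orientation: [-0.166, 3.137, -0.0]
force: [-0.4, -0.2, 5.2]
opening: 0.055
time: 25.45
position: [0.4827, -0.0204, 0.1147]
orientation: [-0.166, 3.137, -0.0]
force: [-0.9, -0.0, 5.8]
opening: 0.0549
t 25.45 pos [ 0.4827 -0.0204  0.1147] yaw -173.95 tilt [ 0.0005 -0.0001] F [-0.9 -0.   5.8] open 0.0549 q [-0.02  0.58  0.    2.08 -0.    0.48  1.67]
units [-0.003  0.004 -0.202]
turn units -0.007 units after turn [-0.003  0.004 -0.202]
time: 26.08
position: [0.4826, -0.0203, 0.1452]
orientation: [-0.166, 3.137, 0.0]
force: [1.0, -0.2, -0.3]
opening: 0.0547
t 26.07 pos [ 0.4826 -0.0203  0.1452] yaw -173.94 tilt [0.0005 0.    ] F [ 1.  -0.2 -0.3] open 0.0547 q [-0.02  0.53  0.01  2.06 -0.01  0.55  1.67]
units [-0.004  0.003  0.001]
turn units -0.006 units after turn [-0.004  0.003  0.001]
```

```bash
python3 -m pendant '1 0 0 -0.01 0;1 -0.03 0 0 0;1 -0.03 0 0 0;1 0 0 0 0'
python3 -m pendant '1 -0.04 0 0 0;1 -0.05 0 0 0;1 -0.05 0 0 0;1 0 0 0 0'; python3 go.py 0.5093 0.337 0.25 180.4
```

```text
time: 26.58
position: [0.4916, -0.0192, 0.1463]
orientation: [0.166, -3.137, -0.0]
force: [0.5, 0.9, -2.1]
opening: 0.0543
time: 27.08
position: [0.5132, -0.0169, 0.1465]
orientation: [-0.166, 3.136, 0.0]
force: [0.5, 0.0, -2.2]
opening: 0.0549
t 27.07 pos [ 0.5132 -0.0169  0.1465] yaw -173.93 tilt [0.0008 0.0001] F [ 0.5  0.  -2.2] open 0.0549 q [-0.03  0.56  0.01  1.98 -0.01  0.6   1.66]
units [-0.224  2.349 -0.69 ]
turn units 0.825 units after turn [ 0.009  2.36  -0.69 ]
```

```bash
python3 -m pendant '1 0 0 -0.2 0;1 0 0 -0.25 0;1 0 0 -0.24 0;1 0 0.2 0 0.413;1 0 0.3 0 0.412' >/dev/null
python3 -m pendant '1 0 0.33 0 0;1 0 0.33 0 0;1 0 0.33 0 0;1 0 0.33 0 0;1 0 0 0 0'
python3 - <<'E'
from m import *
c=cams.read_camera("wrist"); save(c,"w8.png"); p=monitor.read_state()["position"]
for q,z in(("module0",p[2]+.0275),("base_plate",.008),("module0",.052)):
  for d in finder.outline_of(c,q)[:3]: print(q,z,d["xy"],round(d["score"],2),rect(c,d["region"],z)[0])
E
python3 go.py 0.5090 0.3375 0.25 180.4
```

```text
time: 28.32
position: [0.5035, 0.2612, 0.2497]
orientation: [0.023, -3.14, -0.005]
force: [-1.2, -0.9, -1.6]
opening: 0.0549
module0 0.27708707862708815 [393.7, 347.6] 0.74 ((522.0214233398438, 290.17486572265625), (13.557591438293457, 2.697141647338867), 4.000785827636719)
module0 0.27708707862708815 [397.9, 171.8] 0.68 ((455.7096862792969, 285.3780212402344), (26.178823471069336, 20.605031967163086), 1.780714511871338)
module0 0.27708707862708815 [373.3, 144.1] 0.67 ((455.19598388671875, 282.8553161621094), (29.881044387817383, 27.735658645629883), 0.799888551235199)
base_plate 0.008 [7.8, 370.0] 0.46 ((769.8424682617188, -139.08978271484375), (17.666318893432617, 51.35883712768555), 76.9439468383789)
module0 0.052 [393.7, 347.6] 0.74 ((694.715576171875, 349.4490966796875), (39.91421890258789, 7.940428733825684), 4.000877857208252)
module0 0.052 [397.9, 171.8] 0.68 ((499.4912414550781, 335.3269958496094), (77.07169342041016, 60.66200637817383), 1.7808488607406616)
module0 0.052 [373.3, 144.1] 0.67 ((497.97882080078125, 327.9000549316406), (87.97096252441406, 81.65487670898438), 0.7998908758163452)
t 28.52 pos [0.5053 0.2538 0.2499] yaw -179.73 tilt [-0.0005 -0.0014] F [-1.2 -0.3 -2.4] open 0.0547 q [-0.52  0.49  0.    1.73 -0.    0.92  1.06]
units [-0.027  0.558 -0.002]
turn units -0.019 units after turn [-0.028  0.558 -0.001]
```

```bash
python3 -m pendant '1 -0.014 0.28 0 -0.019;1 -0.013 0.28 0 0;1 0 0 0.3 0;1 0 0 0.3 0;1 0 0 0.3 0' >/dev/null
python3 -m pendant '1 0 0 0.15 0;1 0 0 0 0;1 0 0 0 0'; python3 go.py 0.5092 0.3374 0.073 180.4
```

```text
time: 29.52
position: [0.5099, 0.3393, 0.0937]
orientation: [-0.012, 3.14, 0.001]
force: [0.2, 0.5, -1.6]
opening: 0.0547
t 29.52 pos [0.5099 0.3393 0.0937] yaw -179.57 tilt [0.0017 0.0008] F [ 0.2  0.5 -1.6] open 0.0547 q [-0.63  0.74 -0.    1.74  0.01  0.65  0.94]
units [ 0.005 -0.013  0.138]
turn units 0.005 units after turn [ 0.004 -0.012  0.138]
```

```bash
python3 -m pendant '1 0.005 -0.013 0.06 0;1 0 0 0.05 0;1 0 0 0 0;1 0 0 0 0'
python3 -m pendant '1 0 0 0.02 0;1 0 0 0 0'
python3 -m pendant '1 0 0 0.02 0;1 0 0 0 0'; python3 go.py 0.5092 0.3374 0.073 180.4
```

```text
time: 30.02
position: [0.508, 0.3378, 0.0761]
orientation: [-0.014, 3.141, 0.0]
force: [-0.4, 0.8, -2.8]
opening: 0.0548
time: 30.28
position: [0.5078, 0.3377, 0.0729]
orientation: [0.014, -3.141, 0.0]
force: [0.8, 0.2, -2.4]
opening: 0.0551
time: 30.52
position: [0.5079, 0.3378, 0.0699]
orientation: [0.014, -3.142, -0.0]
force: [1.1, -0.1, -1.8]
opening: 0.0547
t 30.52 pos [0.5079 0.3378 0.0699] yaw -179.48 tilt [-0.  0.] F [ 1.1 -0.1 -1.8] open 0.0547 q [-0.63  0.78 -0.    1.76  0.01  0.6   0.94]
units [-0.008 -0.002 -0.021]
turn units 0.017 units after turn [-0.008 -0.002 -0.021]
```

Adjust by 1.3 mm in x and go on down to contact.

```bash
python3 -m pendant '1 -0.008 -0.002 0 0.017;1 0 0 0.01 0;1 0 0 0 0'
python3 -m pendant '1 0 0 0.01 0;1 0 0 0 0'
python3 -m pendant '1 0 0 0.01 0;1 0 0 0 0'; python3 go.py 0.5092 0.3374 0.073 180.4
```

```text
time: 30.9
position: [0.5097, 0.3374, 0.0696]
orientation: [-0.01, 3.14, 0.001]
force: [-1.9, -1.1, 4.8]
opening: 0.055
time: 31.15
position: [0.5106, 0.3375, 0.0693]
orientation: [-0.01, 3.139, 0.001]
force: [-2.7, -1.9, 13.0]
opening: 0.0546
time: 31.4
position: [0.5106, 0.3374, 0.0692]
orientation: [-0.01, 3.138, 0.002]
force: [-4.4, -4.5, 22.9]
opening: 0.0546
t 31.4 pos [0.5106 0.3374 0.0692] yaw -179.63 tilt [0.0031 0.001 ] F [-4.4 -4.5 22.9] open 0.0546 q [-0.63  0.78 -0.    1.76  0.01  0.6   0.94]
units [ 0.009  0.    -0.025]
turn units -0.005 units after turn [ 0.009  0.    -0.025]
```

```bash
python3 -m pendant '1 0 0 -0.018 0;0.2 0 0 0 0;-0.3 0 0 0 0;-1 0 0 0 0;-1 0 0 0 0'
python3 -m pendant '-1 0 0 -0.2 0;-1 0 0 -0.3 0;-1 0 0 -0.4 0;-1 0 0 -0.4 0;-1 0 0 0 0'
python3 - <<'E'
from m import *
c=cams.read_camera("wrist"); T=cams.read_camera("top"); S=cams.read_camera("scene")
a=cv2.resize(c["img"][90:250,230:410],(450,400),interpolation=cv2.INTER_CUBIC);b=cv2.resize(S["img"][175:255,380:450],(350,400),interpolation=cv2.INTER_CUBIC)
cv2.imwrite("pics/stack.png",np.hstack([a,b])[:,:,::-1])
for q,z in(("module0",.096),("base_plate",.008)):
    for d in finder.outline_of(c,q)[:3]: print(q,d["xy"],round(d["score"],2),rect(c,d["region"],z)[0])
for d in finder.outline_of(T,"screw_tin")[:2]: print("tin top",d["xy"],round(d["score"],2),rect(T,d["region"],.03)[0])
E
python3 go.py 0.62 -0.093 .25 193.5
```

```text
time: 32.02
position: [0.509, 0.3375, 0.0679]
orientation: [0.011, -3.141, 0.0]
force: [-0.5, 0.3, -0.8]
opening: 0.085
time: 32.65
position: [0.5118, 0.3393, 0.2685]
orientation: [-0.011, 3.133, 0.01]
force: [-0.4, 0.3, -0.7]
opening: 0.085
module0 [316.4, 131.8] 0.74 ((468.8299865722656, 337.66729736328125), (6.0275092124938965, 20.14299201965332), 0.3309744894504547)
module0 [316.7, 173.5] 0.64 ((501.9830627441406, 337.75653076171875), (75.82077026367188, 55.80944061279297), 0.22876238822937012)
module0 [232.7, 294.5] 0.42 ((625.12939453125, 249.57069396972656), (42.320404052734375, 45.45425796508789), 68.64981842041016)
base_plate [313.2, 132.2] 0.87 ((505.99951171875, 337.15509033203125), (100.08345031738281, 89.99880981445312), 1.092010736465454)
tin top [352.8, 165.7] 0.84 ((644.2938232421875, -91.80885314941406), (68.31350708007812, 59.957176208496094), 13.78111743927002)
tin top [413.4, 179.4] 0.29 ((598.6197509765625, -272.1172180175781), (37.580989837646484, 24.093177795410156), 6.301626205444336)
t 32.95 pos [0.5083 0.3369 0.2614] yaw -179.59 tilt [-0.0029 -0.002 ] F [ 0.4 -0.6 -0.2] open 0.0851 q [-0.63  0.54  0.    1.6  -0.    1.01  0.95]
units [-0.725 -2.871  0.079]
turn units -1.904 units after turn [-0.055 -2.961  0.076]
```

View pics/stack.png

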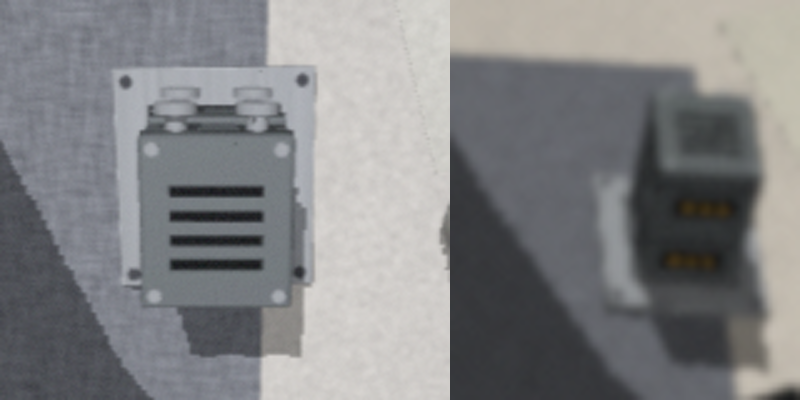

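The two modules form a square column with its top centred at about (0.507,0.338). The tin has not moved. To the tin next.

```bash
python3 -m pendant '-1 -0.15 -0.25 0 -0.48;-1 -0.1 -0.32 0 -0.48;-1 -0.1 -0.33 0 -0.48;-1 -0.1 -0.33 0 -0.48;-1 -0.1 -0.33 0 0' >/dev/null
python3 -m pendant '-1 -0.08 -0.33 0 0;-1 -0.1 -0.33 0 0;-1 -0.05 -0.33 0 0;-1 -0.05 -0.33 0 0;-1 0 0 0 0'
cat > tin.py <<'E'
from m import *
c=cams.read_camera("wrist"); T=cams.read_camera("top")
for k in(c,T):
  for q,z in(("screw_tin",.03),("solder_reel",.036)):
    for d in finder.outline_of(k,q)[:1]: print(q,d["xy"],round(d["score"],2),rect(k,d["region"],z)[0])
save(c,"w9.png")
E
python3 tin.py; python3 go.py .648 -.094 .1 193.9
```

```text
time: 34.2
position: [0.7079, -0.0745, 0.2609]
orientation: [0.359, -3.118, 0.006]
force: [-1.2, 0.1, 0.2]
opening: 0.0852
screw_tin [316.8, 109.6] 0.65 ((647.0878295898438, -90.62895965576172), (67.40348815917969, 59.134483337402344), 14.059515953063965)
solder_reel [231.8, 205.5] 0.96 ((767.2025146484375, -158.2748565673828), (57.23948669433594, 64.44023132324219), 44.474281311035156)
screw_tin [185.3, 202.6] 0.47 ((524.5665893554688, 460.4109802246094), (38.78551483154297, 48.98890686035156), 0.09443332254886627)
t 34.5 pos [ 0.7078 -0.0652  0.263 ] yaw -166.25 tilt [-0.0007  0.0011] F [0.7 0.6 0.8] open 0.0857 q [ 0.07  0.7  -0.04  1.28  0.03  1.17  1.84]
units [ 0.433 -0.093  1.087]
turn units -0.022 units after turn [ 0.433 -0.091  1.087]
```

```bash
python3 -m pendant '-1 0.22 -0.05 0.2 0;-1 0.22 -0.04 0.25 -0.022;-1 0 0 0.2 0;-1 0 0 0.2 0;-1 0 0 0 0'
python3 tin.py; python3 go.py .6465 -.0908 .005 194
```

```text
time: 35.12
position: [0.6452, -0.0945, 0.1338]
orientation: [0.378, -3.114, -0.002]
force: [0.1, -0.7, 0.2]
opening: 0.0854
screw_tin [320.8, 203.4] 0.72 ((645.0082397460938, -91.48302459716797), (69.98681640625, 59.47002029418945), 13.563675880432129)
solder_reel [220.2, 329.2] 0.6 ((759.1388549804688, -145.99356079101562), (26.007713317871094, 71.05582427978516), 84.77098846435547)
screw_tin [348.7, 172.9] 0.65 ((624.3497314453125, -77.59355926513672), (19.452287673950195, 29.36847686767578), 89.80961608886719)
solder_reel [259.6, 158.9] 0.31 ((669.158935546875, 205.8929901123047), (77.96968078613281, 53.7109375), 68.98580169677734)
t 35.42 pos [ 0.6481 -0.0959  0.1373] yaw -166.23 tilt [ 0.0025 -0.0003] F [ 0.1 -0.5 -0.1] open 0.0854 q [ 0.13  0.74 -0.04  1.59  0.04  0.81  1.88]
units [0.004 0.036 0.882]
turn units -0.034 units after turn [0.002 0.035 0.882]
```

View pics/w9.png

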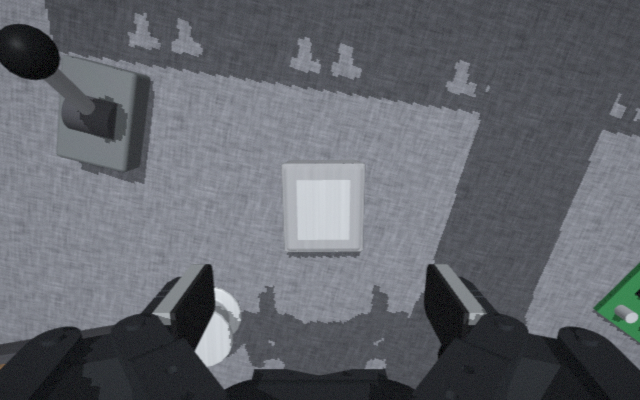

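The tin at (323,207) lies centred and aligned between the fingers. Lower and grip it.

```bash
python3 -m pendant '-1 0.004 0.032 0.3 -0.02;-1 0 0 0.3 0;-1 0 0 0.18 0;-1 0 0 0.08 0;-1 0 0 0 0'
python3 go.py .6462 -.0913 .006 194
```

```text
time: 36.05
position: [0.6455, -0.0915, 0.0068]
orientation: [0.38, -3.118, -0.0]
force: [0.2, 1.1, 0.3]
opening: 0.0854
t 36.05 pos [ 0.6455 -0.0915  0.0068] yaw -166.11 tilt [-0.0001  0.    ] F [0.2 1.1 0.3] open 0.0854 q [ 0.12  0.91 -0.03  1.65  0.05  0.58  1.87]
units [-0.005 -0.     0.006]
turn units -0.016 units after turn [-0.005 -0.     0.006]
```

```bash
python3 -m pendant '1 0 0 0 0;1 0 0 0 0;1 0 0 0 0;1 0 0 0 0;1 0 0 0 0' 50
python3 -m pendant '1 0 0 -0.1 0;1 0 0 -0.3 0;1 0 0 -0.4 0;1 0 0 -0.4 0;1 0 0 -0.4 0'
python3 go.py 0.506 0.3374 0.25 180.4
```

```text
time: 36.67
position: [0.6467, -0.0916, 0.0086]
orientation: [-0.379, 3.116, -0.001]
force: [-1.2, 0.8, 7.5]
opening: 0.0572
time: 37.3
position: [0.6448, -0.0914, 0.2496]
orientation: [-0.38, 3.118, -0.0]
force: [1.9, 0.1, -1.2]
opening: 0.057
t 37.3 pos [ 0.6448 -0.0914  0.2496] yaw -166.11 tilt [ 0.0004 -0.    ] F [ 1.9  0.1 -1.2] open 0.057 q [ 0.12  0.61 -0.04  1.49  0.03  1.04  1.89]
units [ 0.212  2.997 -0.003]
turn units 1.962 units after turn [ 0.906  2.865 -0.003]
```

```bash
python3 -m pendant '1 0 0 0 0.49;1 0 0 0 0.49;1 0 0 0 0.49;1 0 0 0 0.492;1 0.1 0.3 0 0' >/dev/null
python3 -m pendant '1 0.1 0.3 0 0;1 0.1 0.3 0 0;1 0.1 0.3 0 0;1 0.1 0.3 0 0;1 0.1 0.3 0 0' >/dev/null
python3 -m pendant '1 0.1 0.3 0 0;1 0.1 0.3 0 0;1 0.1 0.3 0 0;1 0 0 0 0;1 0 0 0 0'
python3 - <<'E'
from m import *
c=cams.read_camera("wrist"); p=monitor.read_state()["position"]; save(c,"w10.png")
for d in finder.outline_of(c,"screw_tin")[:2]:
  r=rect(c,d["region"],p[2]+.020); print(d["xy"],round(d["score"],2),r[0],np.array(r[0][0])-np.array(p[:2])*1000, (r[1].min(0)-p[:2])*1000,(r[1].max(0)-p[:2])*1000)
E
python3 go.py 0.506 0.3374 0.15 180.4
```

```text
time: 39.17
position: [0.5075, 0.3118, 0.2472]
orientation: [-0.011, 3.141, -0.001]
force: [1.1, 0.1, -1.6]
opening: 0.057
[319.2, 276.8] 0.84 ((504.9121398925781, 311.8172302246094), (72.8611831665039, 59.634376525878906), 0.5319713950157166) [-3.0869  0.8005] [-39.5531 -29.2012] [33.424  30.9228]
t 39.27 pos [0.5082 0.3108 0.2471] yaw -179.74 tilt [ 0.0004 -0.001 ] F [ 0.3 -0.5 -1.5] open 0.0568 q [-0.6   0.53  0.    1.66 -0.    0.95  0.98]
units [0.014 0.178 0.647]
turn units -0.02 units after turn [0.014 0.178 0.647]
```

```bash
python3 -m pendant '1 0.014 0.177 0 -0.02;1 0 0 0.3 0;1 0 0 0.3 0;1 0 0 0.1 0;1 0 0 0 0'
python3 -m pendant '1 0 0 0 0';python3 go.py 0.5062 0.3370 0.11 180.4
```

```text
time: 39.9
position: [0.5052, 0.3393, 0.1414]
orientation: [0.014, -3.141, 0.001]
force: [0.5, -0.3, -1.5]
opening: 0.0568
time: 40.02
position: [0.5066, 0.34, 0.1435]
orientation: [-0.014, 3.139, 0.003]
force: [0.1, 0.4, -0.8]
opening: 0.0565
t 40.02 pos [0.5066 0.34   0.1435] yaw -179.48 tilt [0.0027 0.0021] F [ 0.1  0.4 -0.8] open 0.0565 q [-0.64  0.67 -0.    1.72  0.    0.74  0.94]
units [ 0.003 -0.021  0.223]
turn units 0.017 units after turn [ 0.003 -0.02   0.223]
```

```bash
python3 -m pendant '1 0 -0.016 0.1 0.01;1 0 0 0.09 0;1 0 0 0 0;1 0 0 0 0'
python3 go.py 0.5062 0.3370 0.105 180.4
python3 -m pendant '1 0 0 0.02 0;1 0 0 0 0;1 0 0 0 0'
python3 go.py 0.5062 0.3370 0.105 180.4
```

```text
time: 40.52
position: [0.5054, 0.3368, 0.1131]
orientation: [0.013, -3.141, -0.0]
force: [0.0, -0.4, -0.8]
opening: 0.0569
t 40.52 pos [0.5054 0.3368 0.1131] yaw -179.53 tilt [-0.0001  0.    ] F [ 0.  -0.4 -0.8] open 0.0569 q [-0.63  0.71 -0.    1.75  0.    0.68  0.94]
units [-0.006  0.001  0.054]
turn units 0.009 units after turn [-0.006  0.001  0.054]
time: 40.9
position: [0.5054, 0.3368, 0.1104]
orientation: [-0.013, 3.141, 0.0]
force: [-0.0, 0.6, -1.7]
opening: 0.057
t 40.9 pos [0.5054 0.3368 0.1104] yaw -179.53 tilt [0.0002 0.0002] F [-0.   0.6 -1.7] open 0.057 q [-0.63  0.72 -0.    1.75  0.    0.68  0.94]
units [-0.005  0.001  0.036]
turn units 0.01 units after turn [-0.005  0.001  0.036]
```

```bash
python3 -m pendant '1 -0.005 0.001 0.012 0.01;1 0 0 0 0;1 0 0 0 0'
python3 -m pendant '1 0 0 0.01 0;1 0 0 0 0'
python3 -m pendant '1 0 0 0.01 0;1 0 0 0 0'
python3 go.py 0.5062 0.3370 0.105 180.4
```

```text
time: 41.28
position: [0.506, 0.3369, 0.1084]
orientation: [0.011, -3.141, 0.0]
force: [0.1, -0.4, -2.4]
opening: 0.0571
time: 41.52
position: [0.5059, 0.3369, 0.1068]
orientation: [0.011, -3.141, 0.0]
force: [-0.2, 0.2, -1.8]
opening: 0.057
time: 41.78
position: [0.5059, 0.3368, 0.1053]
orientation: [0.011, -3.141, 0.0]
force: [-0.3, -0.2, -1.4]
opening: 0.0569
t 41.77 pos [0.5059 0.3368 0.1053] yaw -179.6 tilt [-0.0003 -0.0002] F [-0.3 -0.2 -1.4] open 0.0569 q [-0.63  0.72 -0.    1.75  0.    0.67  0.94]
units [-0.002  0.001  0.002]
turn units 0.0 units after turn [-0.002  0.001  0.002]
```

```bash
python3 -m pendant '1 0 0 0.01 0;1 0 0 0 0'
python3 -m pendant '1 0 0 0.01 0;1 0 0 0 0'
python3 go.py 0.5062 0.3370 0.105 180.4
```

```text
time: 42.02
position: [0.5061, 0.337, 0.1046]
orientation: [-0.011, 3.141, 0.0]
force: [-0.9, -0.3, 3.6]
opening: 0.0571
time: 42.28
position: [0.5062, 0.337, 0.1045]
orientation: [-0.011, 3.141, 0.001]
force: [-3.6, -2.5, 15.3]
opening: 0.057
t 42.27 pos [0.5062 0.337  0.1045] yaw -179.6 tilt [0.0007 0.0004] F [-3.6 -2.5 15.3] open 0.057 q [-0.63  0.73 -0.    1.75  0.    0.67  0.94]
units [-0.     0.    -0.003]
turn units 0.0 units after turn [-0.     0.    -0.003]
```

Seated on the column. Release, retreat and check.

```bash
python3 -m pendant '1 0 0 -0.012 0;0.2 0 0 0 0;-0.3 0 0 0 0;-1 0 0 0 0;-1 0 0 0 0'
python3 -m pendant '-1 0 0 -0.15 0;-1 0 0 -0.3 0;-1 0 0 -0.4 0;-1 0 0 -0.35 0;-1 -0.2 0 0 0'
python3 -m pendant '-1 0 0 0 0;-1 0 0 0 0'
python3 - <<'E'
from m import *
c=cams.read_camera("wrist"); T=cams.read_camera("top"); S=cams.read_camera("scene")
f=lambda k,a,b,w,h:cv2.resize(k["img"][b:b+h,a:a+w],(int(w*400/h),400),interpolation=cv2.INTER_CUBIC)
cv2.imwrite("pics/final.png",np.hstack([f(c,220,60,180,180),f(S,375,165,80,100)])[:,:,::-1])
for k in(c,T):
  for q,z in(("screw_tin",.126),("base_plate",.008)):
    for d in finder.outline_of(k,q)[:1]: print(q,d["xy"],round(d["score"],2),rect(k,d["region"],z)[0])
print("lever",[(x["xy"],x["score"],atz(T,x["xy"],.083)) for x in finder.pinpoint(T,"isolator_tip")[:2]])
E
```

```text
time: 42.9
position: [0.506, 0.3369, 0.1039]
orientation: [0.011, -3.141, 0.0]
force: [0.3, -0.2, -0.1]
opening: 0.0852
time: 43.52
position: [0.5369, 0.3398, 0.2898]
orientation: [-0.015, 3.135, 0.01]
force: [0.9, -0.2, -0.1]
opening: 0.0853
time: 43.78
position: [0.5351, 0.3369, 0.2832]
orientation: [0.011, -3.139, 0.001]
force: [0.8, -0.2, -0.5]
opening: 0.0853
screw_tin [319.0, 151.6] 0.93 ((506.2309875488281, 337.2848815917969), (65.9533920288086, 59.24775695800781), 0.37529250979423523)
base_plate [317.1, 104.5] 0.97 ((493.6726989746094, 336.77520751953125), (75.8927230834961, 89.71228790283203), 0.5610515475273132)
screw_tin [215.6, 210.6] 0.87 ((503.9414367675781, 332.1243591308594), (68.86190795898438, 68.57096099853516), 0.10102245956659317)
base_plate [357.7, 226.5] 0.72 ((451.7193908691406, -98.77194213867188), (128.2761993408203, 574.845947265625), 5.495487689971924)
lever [([415.2, 179.1], 0.37, array([ 0.6007, -0.2701,  0.083 ]))]
```

View pics/final.png

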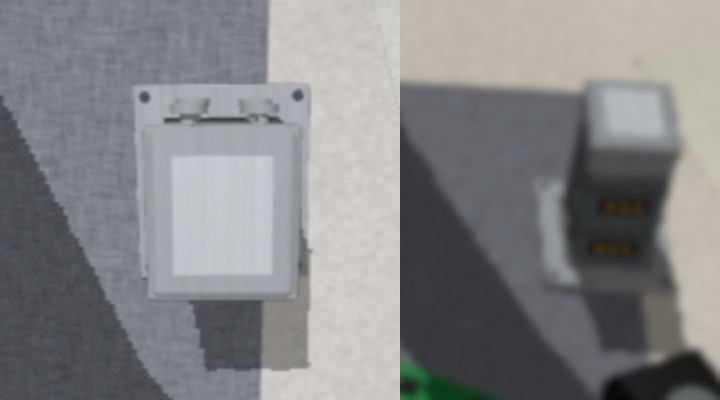

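The tin sits square on the column at (0.506,0.337) with yaw 0.4°. The column is upright and the gripper is clear, so I hand in.

```bash
python3 -c "
from bench import sign_off; print(sign_off())"
```

```text
the job is handed in; nothing more can be done
None
```

The job is done and handed in at about 44 s of the 210 s allowed. I threw the isolator off first, with both modules still hanging. Then I took the two grey modules that were there off the rack, stacked them on the base plate and set the screw tin on top. The blue look-alike was left alone.

| Check | Result |
|---|---|
| Isolator lever | Tip moved from x = 0.647 to 0.583 m, the full swing, and it met its end stop at about 20 N. |
| Base plate centre | (0.506, 0.337) |
| Lower module | (0.505, 0.338) |
| Upper module | (0.507, 0.338) |
| Screw tin | (0.506, 0.337), turned 0.4°, in line with the plate |

**Checks that disagreed:**
- **Top camera:** it put the finished tin at (0.504, 0.332), about 5 mm off in y. Its outline came out too big, so I trusted the wrist view.
- **Lever at the end:** the last top view gave a low-confidence lever tip at x = 0.601. Earlier wrist and top views put it at about 0.583 to 0.585. I did not look at it closely again after that.
- **First module:** its seating height suggested it had slipped about 3 mm in the grip during the lift. It still came off the rack freely and stood flat.

I did not check the other things on the bench one by one at the end, but no move passed low near them and no contact force showed up there.

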